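# Shut down the drying station and lift a wet model chimney pot with tongs

## Robot

A 6-joint arm with a two-finger parallel gripper is mounted at the origin on the work surface. World frame = base frame: x ahead of the robot, y to its left, z up, the work surface at z = 0. Lengths are in mm, angles in degrees, forces in N, time in s.
With the tool pointing down it reaches from about 350 to 850 mm from the base axis. Payload 8.1 kg.
Tool frame: the origin (TCP) lies between the finger pads; the fingertips stand 22 mm ahead of it and the grasp point (between the pads) lies 3 mm ahead of it; z points along the fingers, y is the line along which they close (so a half turn about z gives the same grasp; the last joint's range is limited). The gripper opens to 85 mm and grips with 20 to 120 N. Pads are 22 mm wide; open, the fingers measure 114 mm over their backs; the gripper's body (76 mm by 85 mm) begins 54 mm behind the grasp point. The pads swing forward as they close: fully open they stand 13 mm farther back than shut.
Start: joints at [59.908, 7.471, 85.268, -0, 87.261, -4.893], TCP at [255.435, 542.916, 222.292] pointing down, gripper open.
Joint ranges: [-169.43, 169.43], [-51.17, 129.36], [1.28, 143.12], [-76.62, 256.62], [0, 156.53], [-152.29, 152.29]. Speed limits (degrees/s): [136.94, 136.94, 159.86, 180, 180, 180].

## Interface

Orientations are given as [roll, pitch, yaw] about the fixed x, y, z axes, in that order (R = Rz(yaw) Ry(pitch) Rx(roll)).
In Python, from bench import r, vision gives the robot as it stands.
- The arm moves only by the tool step_arm, never from a script. Its argument "targets" is a list that holds one entry, the list of rows, each a list of 6 numbers: the shift along the world's x, y, z in mm, then the turn, a rotation vector about the world's x, y, z in rad. In form: [[[x, y, z, rx, ry, rz], ...]]. A call has 1 to 12 rows; each row is the pose to reach, as a shift and turn from the pose commanded when the call began; what a row does not reach only later rows make up. A row lasts 1/12 s, in which the tool goes at most 41.7 mm and 7.16 degrees, less where a joint would pass 70% of its speed; a pose out of reach is approached as far as the arm can. A call with a gripper value outside its range is refused whole. "fingers" is the gripper's target within -1 to 1 (shut at 1, half-way at 0, fully open at -1), set as the call begins (left out, the last holds). The fingers move at their own pace and stop on an object; "newtons" is the grip in N (left out, the last holds). Time passes only in rows, so rows that repeat a pose let the fingers close. It gives the time, the measured TCP pose, the force, the opening and the grip force at its end, in the units of the state.
- r.sense(): the state, without advancing time (a new reading comes with each control period).
- vision.snapshot(name): name is "scene" or "top" or "wrist"; returns a dict with "img" (480x640x3 uint8, blue, green, red), "mtx" (3x3 intrinsics, pixels), "eye" and "attitude" of the camera in the world. Camera axes: x right, y up, looking along -z (the intrinsics and any distortion apply to the point x, -y, -z); pixel columns grow to the right and rows downward; lengths in mm; the calibration is good to about 2 mm. A picture is of the moment at which its call begins. There is no depth.
- r.hand_in(): hands the job in; it is judged then, once.
The state is a dict: "time": time; "joint_pos": joint angles; "qd": joint speeds; "joint_efforts": joint torques, N m; "tool_pos": TCP position; "tcp_rot": TCP orientation; "ft_force": force on the tool from outside, world axes, zero at the start; "wrist_torque": the same for the moment, N m; "finger_gap": finger opening in mm; "grip_force": force on a finger pad.
Only numpy, scipy, OpenCV 4.12 (cv2) and the standard library are available. Lean on these libraries where they do the work, as an engineer would, in place of code of your own. Each camera call takes 0.05 s, during which the arm holds its last target. There are 200 camera calls.

## Task

Shut the drying station down by pressing its three keys all the way in and letting them spring back, one at a time: yellow, then blue, then red. Then take the spring tongs from their wooden rest in the gripper, squeeze their tips onto the freshly painted terracotta chimney pot on the drying board (the gripper itself must not touch the wet pot) and lift the pot, upright, about 10 cm off the board. Finish while holding it still in the air in the squeezed tongs; leave everything else where it stands and do not disturb the other pieces.

Things in the scene. Friction and masses are not known exactly. Their poses are not given: they have to be found in the camera images.
- key_yellow (a joint): travel of the yellow key, m: 0 released, 0.006 fully in; a spring pushes it back (1.5 N to start, 5 N fully in)
- key_blue (a joint): travel of the blue key, m: 0 released, 0.006 fully in; a spring pushes it back (1.5 N to start, 5 N fully in)
- key_red (a joint): travel of the red key, m: 0 released, 0.006 fully in; a spring pushes it back (1.5 N to start, 5 N fully in)
- key_yellow_top (a point): centre of the top face of the round yellow key, 28 mm across, pressed straight down; released it stands about 58 mm above the table and 6 mm proud of its 44 mm wide black collar. The three keys stand 50 mm apart in a row on a grey box (170 x 85 mm, 40 mm high); which colour is where varies
- key_blue_top (a point): centre of the top face of the round blue key, 28 mm across, pressed straight down; released it stands about 58 mm above the table and 6 mm proud of its 44 mm wide black collar. The three keys stand 50 mm apart in a row on a grey box (170 x 85 mm, 40 mm high); which colour is where varies
- key_red_top (a point): centre of the top face of the round red key, 28 mm across, pressed straight down; released it stands about 58 mm above the table and 6 mm proud of its 44 mm wide black collar. The three keys stand 50 mm apart in a row on a grey box (170 x 85 mm, 40 mm high); which colour is where varies
- tongs_grip (a point): where to grip the tongs: on their middle line, half-way up, 100 mm from the hinge; x points to the tips, z up. Each arm has a blue pad (50 mm along x, 18 mm high) on its outside here; width over the pads: 54 mm free, 47 mm squeezed lightly, about 34 mm shut on the pot. On the rest this point is 39 mm above the table, with room beside and below for fingers
- tongs_tip (a point): midway between the blue tip pads, half-way up, 85 mm ahead (x) of tongs_grip; axes as there. Pads 18 mm high, 42 mm along x, from 25 mm behind this point to 17 mm ahead; arms 4 mm thick. Gap between the pads: 63 mm free; shrinks 1.85 mm for each mm that the width over the grip pads shrinks; 26 mm when shut on the pot
- tongs: steel spring tongs, 224 mm long, 18 mm high, 0.11 kg, lying level: two arms in a V joined at a hinge block, to be squeezed together (3.5 N at the grip pads when free, about 9 N when shut on the pot; they spring open again). Origin on the hinge at the underside; x points to the tips. They balance near tongs_grip
- tong_left: left arm of the tongs (origin on its hinge)
- tong_right: right arm of the tongs (origin on its hinge)
- tong_rest: fixed wooden rest for the tongs, origin on the table under their grip point, x along them: base plate 190 x 60 x 6 mm with two cross bars, tops 30 mm above the table: 50 mm wide at x = -80 mm, 85 mm wide at x = 60 mm
- pot_center (a point): centre, half-way up, of the terracotta chimney pot to be lifted: 45 mm high, waist 26 mm across between 5 and 38 mm of its height, foot 36 mm across, rim 32 mm across; 0.03 to 0.06 kg; stands upright on the drying board, this point 52.5 mm above the table
- pot: the same chimney pot, origin at the centre of its underside, z up
- board: grey drying board, 110 mm (x) by 330 mm (y), 30 mm high, fixed, origin on the table under its centre; white lamp panels, 85 mm high, stand on it at both ends (y = -150 and +150 mm). Three pieces stand on cork spots about y = -80, 0 and +80 mm; which piece stands where varies
- column: white plaster model column, 32 mm square foot, 52 mm high, on the drying board: leave alone
- trough: grey stone-like model trough, 38 x 32 mm, 26 mm high, on the drying board: leave alone
- glue: yellow glue bottle, 56 mm across, 130 mm high: leave alone
- jar: amber glass jar with white cap, 72 mm across, 90 mm high: leave alone
- tin: paint tin with red label, 70 mm across, 70 mm high: leave alone
- ruin: white model of a ruined wall, 30 x 112 mm, stepped from 75 to 34 mm high: leave alone
- brush: paint brush lying on the table: leave alone

How it is judged (in metres and radians):
On the way, in this order (a step that is already met when the one before it is completed fails the run):
1. the yellow key is pressed right in, the other two out (value of joint key_yellow above 0.0042 m and value of joint each of key_blue, key_red below 0.002 m), for 0.02 s.
2. the blue key is pressed right in, the other two out (value of joint key_blue above 0.0042 m and value of joint each of key_yellow, key_red below 0.002 m), for 0.02 s.
3. the red key is pressed right in, the other two out (value of joint key_red above 0.0042 m and value of joint each of key_yellow, key_blue below 0.002 m), for 0.02 s.
4. all keys are out again and the gripper has lifted the tongs clear of their rest (height (world z) of tongs_grip above 0.06 m and contact force between the fingers and tongs above 0.5 N and contact force between tongs and tong_rest below 0.05 N and value of joint each of key_yellow, key_blue, key_red below 0.002 m), for 0.1 s.
5. both tong tips squeeze the pot (contact force between each of tong_left, tong_right and pot above 0.4 N), for 0.1 s.
At the end, for the whole second after the job is handed in: The pot hangs upright (within 20 degrees) and still, at least 7 cm above where it stood, squeezed by both tong arms; the fingers hold the tongs and do not touch the pot; pot and tongs touch neither board nor rest; all keys are out; every other piece is within 2 cm of its start (all of step 5 and contact force between the fingers and tongs above 0.5 N and contact force between the fingers and pot below 0.05 N and contact force between each of pot, tongs and board below 0.05 N and contact force between tongs and tong_rest below 0.05 N and height (world z) of pot_center above 0.1225 m and angle between pot's own z axis and vertical below 0.35 rad and linear speed of pot below 0.04 m/s and value of joint each of key_yellow, key_blue, key_red below 0.002 m and distance of each of column, trough, glue, jar, tin, ruin, brush from where it was at the start of the episode below 0.02 m and angle between each of column, trough, glue, jar, tin, ruin's own z axis and vertical below 0.3 rad); the arm keeps its last pose, push and grip.
It fails at once if two keys pressed at once (value of joint each of key_yellow, key_blue above 0.003 m or value of joint each of key_blue, key_red above 0.003 m or value of joint each of key_yellow, key_red above 0.003 m).
It fails at once if the gripper or arm touches the wet pot (contact force between any of the fingers, the arm and pot above 0.3 N).
It fails at once if another piece is disturbed (distance of any of column, trough, glue, jar, tin, ruin, brush from where it was at the start of the episode above 0.03 m).
It also fails if it takes over 58 s, if anything falls off the work surface, if the arm or the gripper's body presses on something with over 40 N, if the wrist force passes 120 N, or if a joint passes its speed limit or range.

## Working session

There is one attempt and no reset: what is moved stays moved. The work goes in short steps, Python scripts to look and compute and a tool call to move; the robot and the scene stay as the last step left them, time stands still between calls to the robot, and variables do not carry over. Pictures are saved under pics/ and viewed, at most 10 in all, crops included, and the job is handed in when it is done.

Besides the shell and the picture viewer there is one more tool, called as name(argument=value, ...), one argument or row to a line, values as JSON. step_arm: Moves the arm, as the interface text tells. Its arguments: {"type":"object","properties":{"targets":{"type":"array"},"fingers":{"type":"number"},"newtons":{"type":"number"}},"required":["targets"]}

```bash
mkdir -p pics; cat > h.py <<'E'
import numpy as np, cv2
from bench import r, vision
def snap(n,f):
    s=vision.snapshot(n); cv2.imwrite('pics/'+f,s['img']); np.savez('pics/'+f+'.npz',**{k:np.array(v) for k,v in s.items()}); return s
def R(s):
    a=np.array(s['attitude'],float)
    if a.shape==(3,3): return a
    from scipy.spatial.transform import Rotation as Q
    return Q.from_euler('xyz',a,degrees=True).as_matrix() if a.size==3 else Q.from_quat(a).as_matrix()
def ray(s,u,v,z):
    K=np.array(s['mtx']); d=np.linalg.solve(K,[u,v,1]); d=R(s)@(d*[1,-1,-1]); e=np.array(s['eye'])
    return (e+d*(z-e[2])/d[2]).round(1)
def proj(s,p):
    c=R(s).T@(np.array(p,float)-np.array(s['eye']))*[1,-1,-1]; q=np.array(s['mtx'])@c; return (q[:2]/q[2]).round(1)
def load(f): return dict(np.load('pics/'+f+'.npz'))
E
python3 - <<'E'
from h import *
for n in('top','scene'):
    s=snap(n,n+'1.png'); print({k:(v if k!='img' else 0) for k,v in s.items()})
print(r.sense())
E
```

```text
{'img': 0, 'mtx': array([[547.53353177,   0.        , 313.35025402],
       [  0.        , 547.53353177, 249.48926831],
       [  0.        ,   0.        ,   1.        ]]), 'eye': array([ 373.26193996,   -3.69045408, 1504.28281726]), 'attitude': array([  7.69762742,  -0.52260035, -90.33502844])}
{'img': 0, 'mtx': array([[622.41594637,   0.        , 319.46714482],
       [  0.        , 622.41594637, 240.97821762],
       [  0.        ,   0.        ,   1.        ]]), 'eye': array([1178.45012831,  710.02137025, 1240.91230419]), 'attitude': array([ 38.59637535,   0.64393746, 139.09350379])}
{'time': 0.1, 'joint_pos': array([ 5.99092221e+01,  7.51180525e+00,  8.53223717e+01, -1.13570394e-03,
        8.72595106e+01, -4.89303434e+00]), 'qd': array([-0.02688597, -0.13393794, -0.17783219,  0.06165666, -0.08832707,
       -0.03578316]), 'joint_efforts': array([ 2.63788888e-04, -5.70951033e+01, -5.01942194e+01, -1.65639422e-04,
        8.16765649e-03, -4.06879803e-05]), 'tool_pos': array([255.18504934, 542.48578935, 221.34504437]), 'tcp_rot': array([-1.79906557e+02, -6.86097064e-03,  1.54802306e+02]), 'ft_force': array([-0.40017344, -0.12482159, -0.5050851 ]), 'wrist_torque': array([ 0.00755427,  0.01902482, -0.05624292]), 'grip_force': 0.0, 'finger_gap': 85.59435548074285}
```

View pics/top1.png

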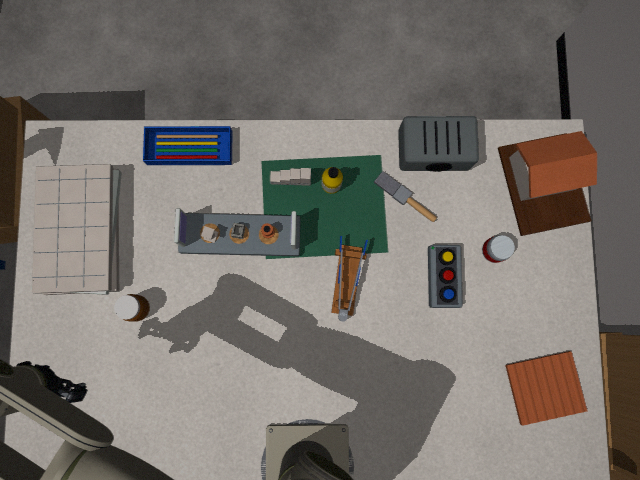

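View pics/scene1.png

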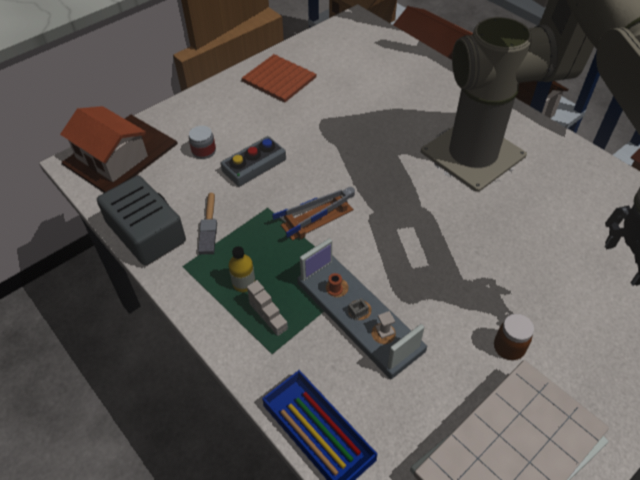

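The top view shows keys at yellow (447,257), red (448,275) and blue (448,295). The tongs run from the hinge at (343,314) to the tips near (355,240). The pot is at (267,230), the glue at (332,180), and the lamp panel at (297,233) stands between the pot and the tongs. The scene view shows the same layout, with the keys around (253,155) and the pot at (337,283).

```bash
python3 - <<'E'
from h import *
s=load('top1.png'); c=load('scene1.png')
for n,p,z in [('y',(447,257),58),('r',(448,275),58),('b',(448,295),58),('hinge',(343,314),48),('pot',(268,230),75),('glue',(332,175),130),('panelTop',(299,212),115),('panelBot',(296,254),115)]:
    q=ray(s,*p,z); print(n,q,proj(c,q))
hs=cv2.cvtColor(s['img'],cv2.COLOR_BGR2HSV)
def seg(lo,hi,box):
    x0,y0,x1,y1=box; m=cv2.inRange(hs[y0:y1,x0:x1],lo,hi); 
    n,l,st,ce=cv2.connectedComponentsWithStats(m)
    return [(st[i,4],(ce[i]+[x0,y0]).round(1),st[i,:4]) for i in range(1,n) if st[i,4]>8]
for n,lo,hi in [('y',(20,100,80),(35,255,255)),('b',(105,120,60),(125,255,255)),('r',(170,120,60),(180,255,255)),('r0',(0,150,60),(5,255,255))]:
    for a in seg(lo,hi,(425,240,470,310)): print(n,a,ray(s,*a[1],57))
for a in seg((100,100,40),(125,255,255),(315,225,390,330)): print('bluepad',a)
A=cv2.resize(s['img'][220:330,250:390],None,fx=4,fy=4,interpolation=cv2.INTER_CUBIC)
B=cv2.resize(c['img'][175:315,265:395],None,fx=4,fy=4,interpolation=cv2.INTER_CUBIC)[:440]
cv2.imwrite('pics/cropA.png',A)
B=cv2.resize(c['img'][180:330,265:395],None,fx=4,fy=4,interpolation=cv2.INTER_CUBIC); cv2.imwrite('pics/cropB.png',B)
E
```

```text
y [ 546.8 -374.3   58. ] [239.  158.7]
r [ 498.7 -375.1   58. ] [252.9 150.4]
b [ 445.7 -373.1   58. ] [268.5 142.1]
hinge [397.6 -95.5  48. ] [348.5 190.7]
pot [618.9 101.8  75. ] [335.9 276.5]
glue [752.7 -66.6 130. ] [242.5 248.8]
panelTop [658.9  19.  115. ] [298.8 253.6]
panelBot [549.5  27.  115. ] [336.9 231.1]
y (np.int32(86), array([447.3, 256.2]), array([17, 11, 11, 11], dtype=int32)) [ 549.1 -375.5   57. ]
b (np.int32(90), array([448.2, 293.6]), array([18, 49, 11, 10], dtype=int32)) [ 449.4 -374.    57. ]
r0 (np.int32(83), array([447.9, 274.9]), array([18, 30, 11, 10], dtype=int32)) [ 499.  -375.1   57. ]
bluepad (np.int32(27), array([340.4, 242.7]), array([25, 11,  2, 16], dtype=int32))
bluepad (np.int32(32), array([364.8, 247.1]), array([48, 15,  5, 15], dtype=int32))
bluepad (np.int32(28), array([339. , 273.5]), array([23, 39,  3, 19], dtype=int32))
bluepad (np.int32(22), array([357.9, 276.9]), array([41, 43,  5, 18], dtype=int32))
```

View pics/cropA.png

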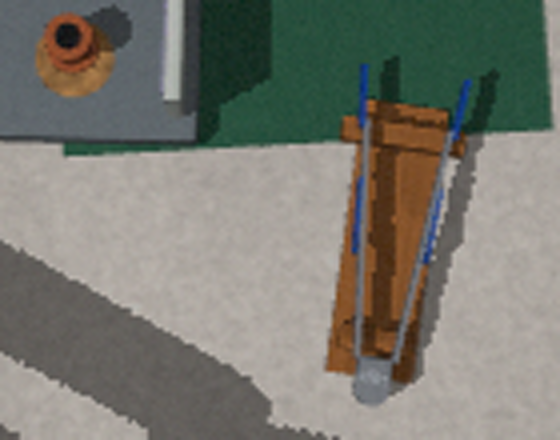

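Key positions agree to within the stated 50 mm spacing. I'll shut the fingers and swing toward the tongs, taking a close look on the way to the keys.

step_arm(
  targets=[
    [[160,-450,80,0,0,0.3],[160,-450,80,0,0,0.3],[160,-450,80,0,0,0.3],[160,-450,80,0,0,0.3],[160,-450,80,0,0,0.3],[160,-450,80,0,0,0.3],[160,-450,80,0,0,0.3],[160,-450,80,0,0,0.3],[160,-450,80,0,0,0.3],[160,-450,80,0,0,0.3],[160,-450,80,0,0,0.3],[160,-450,80,0,0,0.3]],
  ],
  fingers=1,
  newtons=40,
)

```text
time: 1.1
tool_pos: [416.0, 89.6, 302.8]
tcp_rot: [-180.0, 0.1, 171.9]
ft_force: [-0.0, 0.6, 0.2]
finger_gap: -0.1
grip_force: 0.0
```

```bash
python3 - <<'E'
from h import *
s=snap('wrist','w1.png'); print(s['eye'],s['attitude'],s['mtx'])
for p in [(619,102,75),(490,-107,48)]: print(proj(s,p))
E
```

```text
[346.91514816  99.88840518 454.82249298] [-1.59409350e+01  5.86745169e-02  8.18753016e+01] [[371.1809431    0.         322.63780566]
 [  0.         371.1809431  243.61715681]
 [  0.           0.           1.        ]]
[357.2 374.1]
[166.7 288.1]
```

View pics/w1.png

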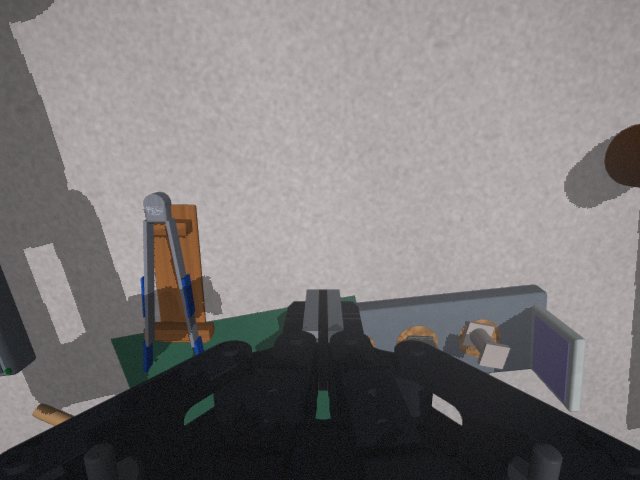

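The wrist view looks back towards the base. It shows the tongs from hinge (157,208) to tips (148,358)/(197,345), with grip pads at (144,297)/(187,295); the fingers hide the pot.

```bash
python3 - <<'E'
from h import *
for f,box in [('w1.png',(120,260,230,385)),('top1.png',(315,225,390,330))]:
    s=load(f); hs=cv2.cvtColor(s['img'],cv2.COLOR_BGR2HSV); x0,y0,x1,y1=box
    m=cv2.inRange(hs[y0:y1,x0:x1],(100,100,40),(128,255,255)); n,l,st,ce=cv2.connectedComponentsWithStats(m)
    P=[]
    for i in range(1,n):
        if st[i,4]>15:
            p=ray(s,*(ce[i]+[x0,y0]),44); P.append(p); print(f,st[i],p)
    P=sorted(P,key=lambda p:p[0]); g=(P[0]+P[1])/2; t=(P[2]+P[3])/2; d=t-g
    print('grip',g,np.linalg.norm(P[0]-P[1]),'tip',t,np.linalg.norm(P[2]-P[3]),'d',np.linalg.norm(d),'yaw',np.degrees(np.arctan2(d[1],d[0])))
print('hinge w',ray(load('w1.png'),157,207,48),'top',ray(load('top1.png'),343,315,48))
# pot: orange-red pixels in top
s=load('top1.png'); hs=cv2.cvtColor(s['img'],cv2.COLOR_BGR2HSV)[215:250,250:285]
A=cv2.resize(s['img'][212:252,200:300],None,fx=7,fy=7,interpolation=cv2.INTER_CUBIC)
c=load('scene1.png'); B=cv2.resize(c['img'][255:305,295:395],None,fx=7,fy=7,interpolation=cv2.INTER_CUBIC)[:320]
cv2.imwrite('pics/pot.png',np.vstack([A,B])[:600])
E
```

```text
w1.png [ 62  14  13  44 335] [504.1 -86.2  44. ]
w1.png [ 21  17   5  40 105] [ 497.  -140.1   44. ]
w1.png [ 73  76  11  20 136] [573.1 -90.   44. ]
w1.png [ 23  80  10  32 253] [ 578.4 -157.2   44. ]
grip [ 500.55 -113.15   44.  ] 54.36561413246427 tip [ 575.75 -123.6    44.  ] 67.40867896643574 d 75.92260862220158 yaw -7.911315398561759
top1.png [25 11  2 16 27] [588.6 -91.2  44. ]
top1.png [48 15  5 15 32] [ 576.5 -156.7   44. ]
top1.png [23 39  3 19 28] [505.5 -86.5  44. ]
top1.png [41 43  5 18 22] [ 496.1 -136.8   44. ]
grip [ 500.8  -111.65   44.  ] 51.170792450381306 tip [ 582.55 -123.95   44.  ] 66.6082577463185 d 82.67014273605672 yaw -8.55646800348383
hinge w [394.2 -92.9  48. ] top [395.  -95.5  48. ]
```

View pics/pot.png

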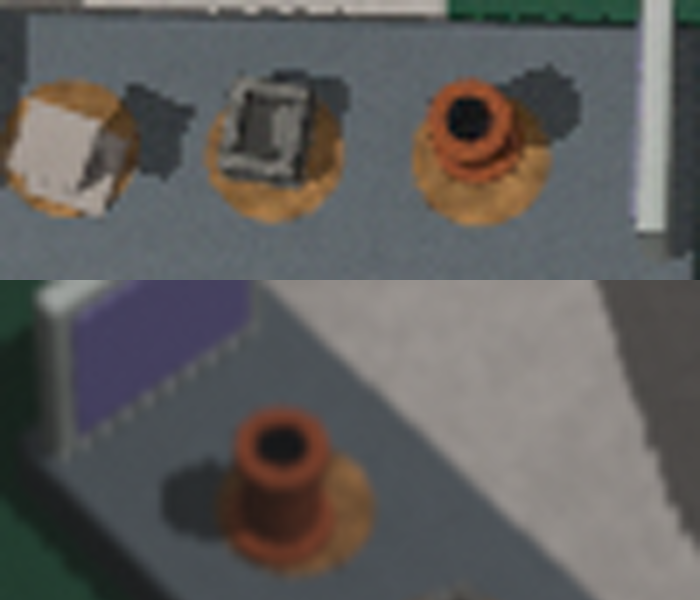

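step_arm(
  targets=[
    [[140,-400,-150,0,0,0],[140,-400,-150,0,0,0],[140,-400,-150,0,0,0],[140,-400,-150,0,0,0],[140,-400,-150,0,0,0],[140,-400,-150,0,0,0],[133,-465,-180,0,0,0],[133,-465,-190,0,0,0],[133,-465,-190,0,0,0],[133,-465,-190,0,0,0],[133,-465,-190,0,0,0],[133,-465,-190,0,0,0]],
  ],
)

```text
time: 2.15
tool_pos: [544.0, -355.2, 118.9]
tcp_rot: [180.0, -0.0, 172.0]
ft_force: [1.3, 1.1, 0.8]
finger_gap: 0.0
grip_force: 0.0
```

The crops show the pot's rim hole at top pixel (266.7,229.2) and scene pixel (335.1,278.6). The trough stands to its left and the lamp panel to its right.

step_arm(
  targets=[
    [[0,0,-10,0,0,0],[0,0,-10,0,0,0]],
  ],
)

```text
time: 2.32
tool_pos: [541.7, -353.8, 105.2]
tcp_rot: [179.8, -0.4, 171.8]
ft_force: [-0.5, 0.7, 0.4]
finger_gap: 0.2
grip_force: 0.0
```

```bash
python3 - <<'E'
from h import *
a,c=load('top1.png'),load('scene1.png')
print(r.sense()['tool_pos'],r.sense()['time'])
q=ray(a,266.7,229.2,75); print(q,ray(c,335.1,278.6,75), proj(c,q))
# trough, panel edges
print('trough top',ray(a,200+268/7,212+130/7,56),'panel top edge',ray(a,200+640/7,212+230/7,115),ray(a,200+665/7,212+230/7,115),ray(a,200+645/7,212,115))
print('board near edge', ray(a,178,254,30),ray(a,298,255,30))
E
```

```text
[ 541.71416151 -353.7604611   105.23307173] 2.3167
[621.1 105.2  75. ] [624.2 104.9  75. ] [336.2 278. ]
trough top [621.  182.7  56. ] panel top edge [573.2  38.6 115. ] [573.2  29.5 115. ] [659.   36.8 115. ]
board near edge [561.8 348.3  30. ] [557.6  23.4  30. ]
```

step_arm(
  targets=[
    [[7,-21,-10,0,0,0],[7,-21,-20,0,0,0],[7,-21,-26,0,0,0],[7,-21,-30,0,0,0],[7,-21,-30,0,0,0],[7,-21,-30,0,0,0]],
  ],
)

```text
time: 2.82
tool_pos: [551.3, -373.5, 81.0]
tcp_rot: [180.0, 0.0, 172.0]
ft_force: [0.3, -0.8, 0.7]
finger_gap: -0.1
grip_force: 0.0
```

step_arm(
  targets=[
    [[-2,-1,-3,0,0,0],[-2,-1,-6,0,0,0],[-2,-1,-7,0,0,0],[-2,-1,-7,0,0,0]],
  ],
)

```text
time: 3.15
tool_pos: [549.0, -375.4, 73.3]
tcp_rot: [180.0, -0.0, 172.0]
ft_force: [0.2, 0.2, -0.5]
finger_gap: -0.1
grip_force: 0.0
```

No force yet, so I'll keep descending in small steps.

step_arm(
  targets=[
    [[0,0,-2,0,0,0],[0,0,-4,0,0,0],[0,0,-4,0,0,0],[0,0,-4,0,0,0]],
  ],
)

```text
time: 3.48
tool_pos: [549.1, -375.5, 69.3]
tcp_rot: [180.0, -0.0, 172.0]
ft_force: [0.5, -1.2, -0.3]
finger_gap: -0.3
grip_force: 0.0
```

```bash
python3 - <<'E'
from h import *
s=snap('wrist','w2.png'); t=snap('scene','s2.png'); q=r.sense(); print(q['ft_force'],q['tool_pos'])
cv2.imwrite('pics/v2.png',np.hstack([cv2.resize(s['img'][180:480,150:490],(400,353)),cv2.resize(t['img'][95:205,190:315],(400,353))]))
E
```

```text
[0.54572597 0.58329786 0.94812704] [ 549.25642398 -375.69687159   69.56500509]
```

View pics/v2.png

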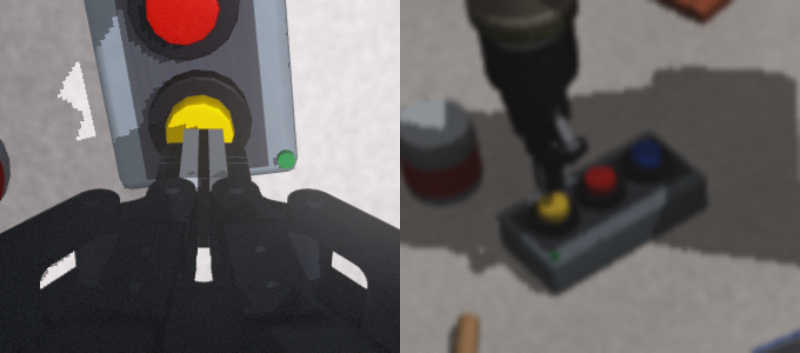

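The left crop shows the closed fingertips over the yellow key, centred side to side; the right crop shows them just above it. Contact hasn't happened yet, so I'll go lower.

step_arm(
  targets=[
    [[0,0,-1.5,0,0,0],[0,0,-3,0,0,0],[0,0,-3,0,0,0]],
  ],
)

```text
time: 3.83
tool_pos: [549.0, -375.4, 66.1]
tcp_rot: [180.0, -0.0, 172.0]
ft_force: [0.4, -0.5, -0.6]
finger_gap: -0.3
grip_force: 0.0
```

step_arm(
  targets=[
    [[0,0,-1.5,0,0,0],[0,0,-3,0,0,0],[0,0,-3,0,0,0]],
  ],
)

```text
time: 4.08
tool_pos: [549.0, -375.5, 63.0]
tcp_rot: [180.0, -0.0, 172.0]
ft_force: [-0.1, 0.6, -1.3]
finger_gap: -0.2
grip_force: 0.0
```

```bash
python3 - <<'E'
from h import *
s=load('w1.png')
for d in (-20,-10,0,10,22,30): print(d,proj(s,(416,89.6,302.8-d)))
s=snap('wrist','w3.png'); t=snap('scene','s3.png'); p=snap('top','t3.png'); q=r.sense(); print(q['ft_force'],q['tool_pos'],q['joint_efforts'])
for d in (-10,0,10,22): print(d,proj(s,q['tool_pos']-[0,0,d]), proj(t,q['tool_pos']-[0,0,d]))
x=np.array([549,-375,58.]); print('key',proj(s,x),proj(t,x))
cv2.imwrite('pics/v3.png',np.hstack([cv2.resize(s['img'][180:480,150:490],(400,353)),cv2.resize(t['img'][125:180,220:282],(400,353),interpolation=cv2.INTER_CUBIC)]))
E
```

```text
-20 [321.9 322.1]
-10 [322.  310.7]
0 [322.  300.6]
10 [322.1 291.7]
22 [322.2 282.2]
30 [322.2 276.4]
[-0.21345315  0.10892066  0.03411992] [ 549.21448119 -375.59851621   63.50185513] [ 5.17013032e-04 -6.80357265e+01 -4.65541863e+01 -5.36298339e-04
  3.86741318e-03  7.89145952e-05]
-10 [321.8 311.6] [237.3 154.7]
0 [321.9 301.5] [237.7 157.4]
10 [321.9 292.5] [238.1 160. ]
22 [322.  282.9] [238.6 163.2]
key [323.1 295.8] [238.2 158.9]
```

View pics/v3.png

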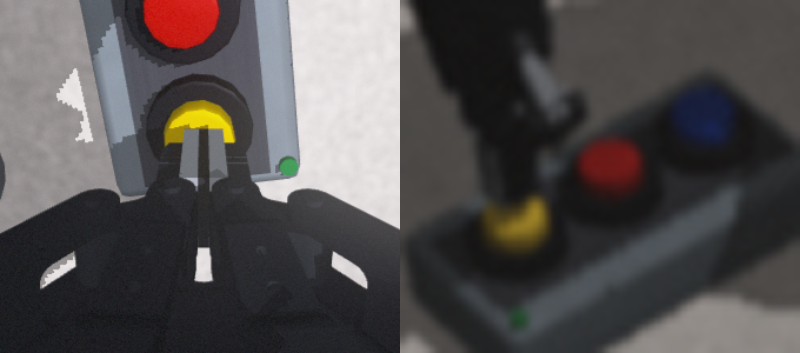

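No contact yet in these crops; the key is still proud of its collar, with the fingertips right at its far half. I'll keep descending until the force shows.

step_arm(
  targets=[
    [[0,0,-1.5,0,0,0],[0,0,-3,0,0,0],[0,0,-3,0,0,0]],
  ],
)

```text
time: 4.48
tool_pos: [549.1, -375.5, 60.1]
tcp_rot: [180.0, -0.0, 172.0]
ft_force: [0.4, 0.4, -0.7]
finger_gap: -0.1
grip_force: 0.0
```

step_arm(
  targets=[
    [[0,0,-1.5,0,0,0],[0,0,-3,0,0,0],[0,0,-3,0,0,0]],
  ],
)

```text
time: 4.73
tool_pos: [549.0, -375.4, 57.0]
tcp_rot: [180.0, -0.0, 172.0]
ft_force: [-0.4, 0.0, -0.2]
finger_gap: -0.1
grip_force: 0.0
```

step_arm(
  targets=[
    [[0,0,-1.5,0,0,0],[0,0,-3,0,0,0],[0,0,-3,0,0,0]],
  ],
)

```text
time: 4.98
tool_pos: [549.0, -375.5, 54.1]
tcp_rot: [180.0, -0.0, 172.0]
ft_force: [-0.6, 0.5, -0.6]
finger_gap: 0.2
grip_force: 0.0
```

```bash
python3 - <<'E'
from h import *
s=snap('wrist','w4.png'); q=r.sense(); print(q['ft_force'],q['tool_pos'])
cv2.imwrite('pics/v4.png',cv2.resize(s['img'][230:350,240:400],None,fx=4,fy=4,interpolation=cv2.INTER_CUBIC))
E
```

```text
[-0.28364568  0.16985515 -0.29658796] [ 549.09746868 -375.48197572   54.22880416]
```

View pics/v4.png

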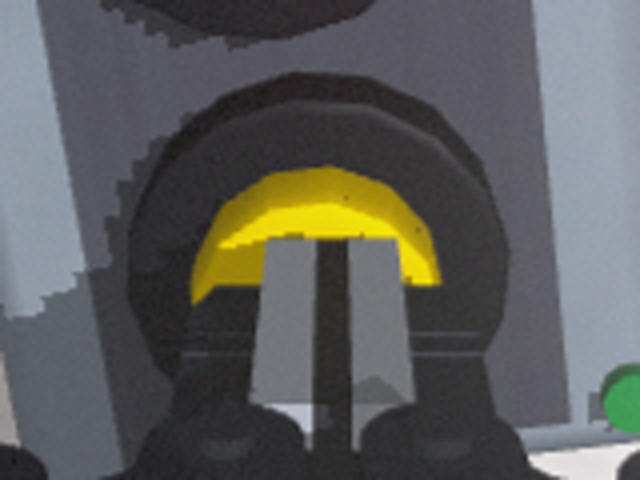

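The crop shows the yellow key still proud of its collar (side wall visible, y 165–205), with the pad ends at y 237 just above it. I'll go on down.

step_arm(
  targets=[
    [[0,0,-1.5,0,0,0],[0,0,-3,0,0,0],[0,0,-3,0,0,0]],
  ],
)

```text
time: 5.28
tool_pos: [549.4, -375.8, 51.6]
tcp_rot: [-180.0, 0.0, 172.0]
ft_force: [0.1, 0.8, 2.4]
finger_gap: 0.2
grip_force: 1.1
```

step_arm(
  targets=[
    [[0,0,-1,0,0,0],[0,0,-2,0,0,0],[0,0,-2,0,0,0]],
  ],
)

```text
time: 5.53
tool_pos: [549.4, -375.8, 49.7]
tcp_rot: [-180.0, 0.0, 172.0]
ft_force: [-0.0, 0.1, 2.6]
finger_gap: -0.4
grip_force: 1.6
```

Contact at z≈52.5 (2.6 N). Now the rest of the stroke.

step_arm(
  targets=[
    [[0,0,-1.5,0,0,0],[0,0,-3,0,0,0],[0,0,-4,0,0,0],[0,0,-4,0,0,0]],
  ],
)

```text
time: 5.87
tool_pos: [549.5, -375.8, 47.0]
tcp_rot: [-180.0, 0.0, 172.0]
ft_force: [-3.9, 2.6, 12.0]
finger_gap: 0.5
grip_force: 6.0
```

Yellow bottomed out (12 N). Next is blue: up, −100 mm in x, then down.

step_arm(
  targets=[
    [[0,0,28,0,0,0],[0,0,28,0,0,0],[-35,0,28,0,0,0],[-70,0,28,0,0,0],[-100,1,28,0,0,0],[-100,1,28,0,0,0],[-100,1,12,0,0,0],[-100,1,10,0,0,0],[-100,1,5,0,0,0],[-100,1,2,0,0,0],[-100,1,0,0,0,0],[-100,1,0,0,0,0]],
  ],
)

```text
time: 6.87
tool_pos: [449.5, -374.7, 47.0]
tcp_rot: [-180.0, -0.0, 172.0]
ft_force: [-7.4, 3.7, 10.1]
finger_gap: -0.2
grip_force: 5.1
```

Blue bottomed out as well. Next is red, at +50 mm.

step_arm(
  targets=[
    [[0,0,28,0,0,0],[0,0,28,0,0,0],[25,0,28,0,0,0],[50,-1,28,0,0,0],[50,-1,28,0,0,0],[50,-1,12,0,0,0],[50,-1,10,0,0,0],[50,-1,5,0,0,0],[50,-1,2,0,0,0],[50,-1,0,0,0,0],[50,-1,0,0,0,0]],
  ],
)

```text
time: 7.78
tool_pos: [499.3, -375.4, 47.0]
tcp_rot: [180.0, 0.0, 172.0]
ft_force: [-4.1, 4.3, 8.3]
finger_gap: -0.0
grip_force: 3.8
```

All three keys are pressed. I'll lift, open the fingers and go over the tongs (grip ≈ (501,−112), yaw −8°, which matches the tool yaw of 172°).

step_arm(
  targets=[
    [[0,0,30,0,0,0],[0,0,65,0,0,0]],
  ],
)

```text
time: 7.95
tool_pos: [497.0, -373.9, 107.9]
tcp_rot: [179.8, -0.3, 172.0]
ft_force: [0.2, 0.2, 0.5]
finger_gap: -0.3
grip_force: 0.0
```

step_arm(
  targets=[
    [[2,263,10,0,0,0],[2,263,10,0,0,0],[2,263,10,0,0,0],[2,263,10,0,0,0],[2,263,10,0,0,0],[2,263,10,0,0,0],[2,263,10,0,0,0],[2,263,10,0,0,0],[2,263,10,0,0,0]],
  ],
  fingers=-1,
)

```text
time: 8.7
tool_pos: [501.5, -112.5, 121.0]
tcp_rot: [-180.0, 0.1, 172.1]
ft_force: [-0.5, -0.7, 0.3]
finger_gap: 85.1
grip_force: 0.0
```

```bash
python3 - <<'E'
from h import *
s=snap('wrist','w5.png'); q=r.sense(); print(q['ft_force'],q['tool_pos'],q['tcp_rot'],q['finger_gap'])
c,d=np.cos(np.radians(-8.2)),np.sin(np.radians(-8.2)); g=np.array([500.7,-112.4,48])
im=s['img'].copy()
for x,y in [(0,0),(0,25),(0,-25),(85,0),(85,33),(85,-33),(-100,0)]:
    p=proj(s,g+[c*x-d*y,d*x+c*y,0]); print((x,y),p); cv2.circle(im,tuple(int(a) for a in p),3,(0,0,255),1)
cv2.imwrite('pics/v5.png',im)
E
```

```text
[-0.27894138 -0.15140394 -0.74302929] [ 501.47338063 -113.41105327  120.89922753] [-1.79951579e+02  4.87222577e-02  1.72016412e+02] 85.36561314950875
(0, 0) [322.4 250.8]
(0, 25) [361.8 251. ]
(0, -25) [283.  250.6]
(85, 0) [321.8 367.4]
(85, 33) [369.2 367.6]
(85, -33) [274.5 367.2]
(-100, 0) [323.3  80. ]
```

View pics/v5.png

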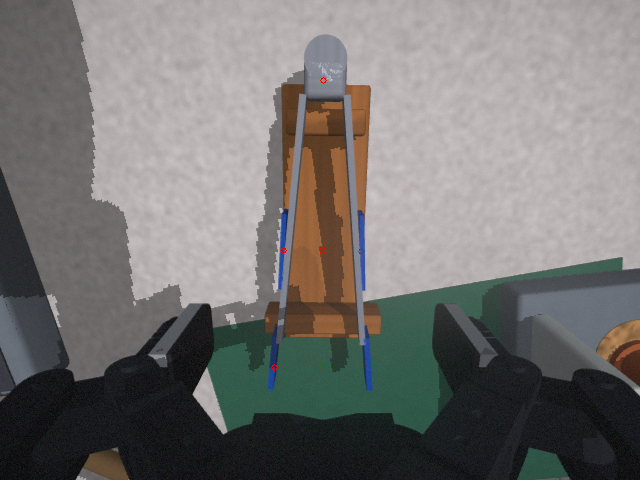

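The red markers from the model lie on the grip pads (283/362,251), the tips and the hinge, so alignment is within about 1 mm. The key contact height and this view show the real fingertips sit about 27 mm further back than stated, so I'll descend to a correspondingly lower TCP height.

step_arm(
  targets=[
    [[0,1,-40,0,0,0],[0,1,-75,0,0,0],[0,1,-95,0,0,0],[0,1,-102,0,0,0],[0,1,-108,0,0,0],[0,1,-110,0,0,0],[0,1,-110,0,0,0]],
  ],
)

```text
time: 9.33
tool_pos: [502.1, -112.6, 11.5]
tcp_rot: [-180.0, 0.1, 171.9]
ft_force: [0.2, -0.3, -0.5]
finger_gap: 85.1
grip_force: 0.0
```

```bash
python3 - <<'E'
from h import *
s=snap('wrist','w6.png'); t=snap('scene','s6.png'); q=r.sense(); print(q['ft_force'],q['tool_pos'])
cv2.imwrite('pics/v6.png',np.hstack([cv2.resize(s['img'],(480,360))[:, 60:420],cv2.resize(t['img'][160:250,260:370],(440,360),interpolation=cv2.INTER_CUBIC)]))
E
```

```text
[1.03437419 0.09812455 0.11618916] [ 502.63165222 -112.38954198   12.21089865]
```

View pics/v6.png

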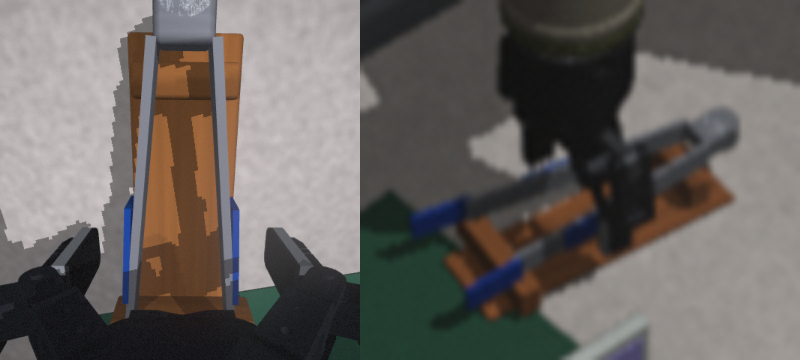

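The fingers straddle the tongs on both sides, with no force. Now a light squeeze.

step_arm(
  targets=[
    [[0,0,0,0,0,0],[0,0,0,0,0,0],[0,0,0,0,0,0],[0,0,0,0,0,0],[0,0,0,0,0,0],[0,0,0,0,0,0]],
  ],
  fingers=-0.08,
  newtons=40,
)

```text
time: 9.93
tool_pos: [502.5, -112.0, 12.0]
tcp_rot: [-180.0, 0.1, 172.0]
ft_force: [-0.9, -0.7, 7.5]
finger_gap: 45.7
grip_force: 7.7
```

step_arm(
  targets=[
    [[0,0,4,0,0,0],[0,0,8,0,0,0],[0,0,8,0,0,0]],
  ],
)

```text
time: 10.18
tool_pos: [501.7, -111.7, 19.5]
tcp_rot: [-180.0, 0.1, 172.0]
ft_force: [0.1, 0.5, -0.5]
finger_gap: 46.2
grip_force: 5.5
```

step_arm(
  targets=[
    [[0,0,20,0,0,0],[0,0,50,0,0,0],[0,0,80,0,0,0],[0,0,80,0,0,0],[0,0,80,0,0,0]],
  ],
)

```text
time: 10.6
tool_pos: [503.0, -112.2, 100.9]
tcp_rot: [-180.0, 0.3, 172.0]
ft_force: [-0.1, 0.7, -1.9]
finger_gap: 46.2
grip_force: 5.5
```

```bash
python3 - <<'E'
from h import *
t=load('s6.png')
s=snap('wrist','w7.png'); T=snap('top','t7.png'); S=snap('scene','s7.png'); q=r.sense(); print(q['ft_force'],q['tool_pos'],q['finger_gap'],q['grip_force'],q['wrist_torque'])
for n,s in (('w',s),('t',T),('s',S)):
    hs=cv2.cvtColor(s['img'],cv2.COLOR_BGR2HSV); x0,y0,x1,y1=dict(w=(200,150,450,480),t=(300,200,400,330),s=(240,150,400,270))[n]
    m=cv2.inRange(hs[y0:y1,x0:x1],(100,110,40),(128,255,255)); k,l,st,ce=cv2.connectedComponentsWithStats(m)
    for i in range(1,k):
        if st[i,4]>12: print(n,st[i]+[x0,y0,0,0,0],(ce[i]+[x0,y0]).round(1))
    for z in (110,119,128): 
        c,d=np.cos(np.radians(-8.)),np.sin(np.radians(-8.)); g=np.array([q['tool_pos'][0],q['tool_pos'][1],z])
        print(n,z,[proj(s,g+[c*x-d*y,d*x+c*y,0]) for x,y in [(81,27),(81,-27),(0,23),(0,-23)]])
E
```

```text
[-0.40919077  0.25718502 -0.81278889] [ 500.15755041 -111.25493952   97.0386994 ] 46.184471996828265 5.527203753590584 [ 0.00087774 -0.0367648   0.04452309]
w [ 257  262   12  144 1359] [262.  331.9]
w [ 379  275   12  132 1098] [384.1 339.8]
w 110 [array([379.5, 457.8]), array([267.1, 457.8]), array([378.1, 303.4]), array([268.5, 303.4])]
w 119 [array([382.4, 474.2]), array([264.2, 474.1]), array([381.4, 313.2]), array([265.3, 313.2])]
w 128 [array([385.6, 492.4]), array([261.1, 492.3]), array([385. , 324.3]), array([261.7, 324.2])]
t 110 [array([343.7, 240.7]), array([364.5, 243.5]), array([341.2, 272. ]), array([359.1, 274.4])]
t 119 [array([343.9, 240.2]), array([364.8, 243. ]), array([341.5, 271.6]), array([359.4, 274. ])]
t 128 [array([344.1, 239.6]), array([365.2, 242.5]), array([341.7, 271.3]), array([359.7, 273.7])]
s [273 187  13  10  70] [278.9 191.8]
s [311 192   4   5  15] [312.5 194.1]
s [284 200  15  11  76] [290.6 205. ]
s 110 [array([292.3, 210.4]), array([280.9, 196.7]), array([319.5, 195.8]), array([309.5, 184.5])]
s 119 [array([292.1, 207.9]), array([280.7, 194.2]), array([319.4, 193.3]), array([309.4, 182. ])]
s 128 [array([292. , 205.4]), array([280.5, 191.6]), array([319.4, 190.7]), array([309.3, 179.5])]
```

The tongs are lifted and held level with the rest clear: tip height is about 128 at TCP 97, so grip height is about TCP + 30.5. Next I'll move in front of the pot at (622,105), turning the tongs to yaw 0, high enough to clear the panel.

step_arm(
  targets=[
    [[-4,12,15,0,0,0.01],[-8,36,30,0,0,0.03],[-12,60,40,0,0,0.05],[-16,84,40,0,0,0.07],[-20,108,40,0,0,0.09],[-24,132,40,0,0,0.11],[-28,156,40,0,0,0.13],[-32,180,40,0,0,0.14],[-37,204,40,0,0,0.14],[-37,216,40,0,0,0.14],[-37,216,40,0,0,0.14],[-37,216,40,0,0,0.14]],
  ],
)

```text
time: 11.75
tool_pos: [463.2, 104.6, 137.0]
tcp_rot: [-180.0, -0.2, -179.9]
ft_force: [0.6, 0.2, -0.2]
finger_gap: 46.2
grip_force: 5.5
```

step_arm(
  targets=[
    [[0,0,-20,0,0,0],[0,0,-45,0,0,0],[0,0,-70,0,0,0],[0,0,-90,0,0,0],[0,0,-105,0,0,0],[0,0,-115,0,0,0],[0,0,-115,0,0,0],[0,0,-115,0,0,0]],
  ],
)

```text
time: 12.42
tool_pos: [463.8, 103.7, 23.1]
tcp_rot: [-180.0, -0.1, 180.0]
ft_force: [0.5, -0.5, 0.3]
finger_gap: 46.1
grip_force: 5.5
```

```bash
python3 - <<'E'
from h import *
T=snap('top','t8.png'); S=snap('scene','s8.png'); W=snap('wrist','w8.png'); q=r.sense(); print(q['tool_pos'],q['tcp_rot'],q['finger_gap'],q['grip_force'])
p=q['tool_pos']
for n,s,b in (('t',T,(230,200,330,330)),('s',S,(330,180,460,330))):
    hs=cv2.cvtColor(s['img'],cv2.COLOR_BGR2HSV); x0,y0,x1,y1=b
    m=cv2.inRange(hs[y0:y1,x0:x1],(100,110,40),(122,255,255)); k,l,st,ce=cv2.connectedComponentsWithStats(m)
    for i in range(1,k):
        if st[i,4]>8: print(n,st[i]+[x0,y0,0,0,0],(ce[i]+[x0,y0]).round(1),ray(s,*(ce[i]+[x0,y0]),p[2]+30.5))
    print([proj(s,[p[0]+81,p[1]+y,p[2]+30.5]) for y in (27,-27)])
E
```

```text
[465.44513265 104.28925567  24.87459951] [1.79988961e+02 1.26837938e-01 1.79998463e+02] 46.43679455015294 5.526123493909836
t [257 251   2   5  10] [257.5 253. ] [560.3 130.9  55.4]
[array([257.3, 258.2]), array([277.6, 258.1])]
s [345 253  13  12  66] [350.7 258.3] [547.6  75.2  55.4]
s [361 265  13  13  59] [366.5 270.9] [544.9 126.9  55.4]
[array([367.3, 272.4]), array([351.6, 258.6])]
```

The tongs are level and aligned to within about 2 mm. I'll advance onto the pot.

step_arm(
  targets=[
    [[12,2,0,0,0,0],[24,2,0,0,0,0],[36,2,0,0,0,0],[48,2,0,0,0,0],[60,2,0,0,0,0],[70,2,0,0,0,0],[74,2,0,0,0,0],[74,2,0,0,0,0]],
  ],
)

```text
time: 13.23
tool_pos: [539.8, 106.4, 24.7]
tcp_rot: [180.0, 0.1, -180.0]
ft_force: [0.5, -0.1, -0.3]
finger_gap: 46.1
grip_force: 5.5
```

```bash
python3 - <<'E'
from h import *
T=snap('top','t9.png'); S=snap('scene','s9.png'); q=r.sense(); print(q['tool_pos'],q['ft_force'])
p=q['tool_pos']; S0=load('scene1.png')
for n,s,b,z in (('s',S,(300,230,400,320),p[2]+30.5),):
    hs=cv2.cvtColor(s['img'],cv2.COLOR_BGR2HSV); x0,y0,x1,y1=b
    m=cv2.inRange(hs[y0:y1,x0:x1],(100,110,40),(122,255,255)); k,l,st,ce=cv2.connectedComponentsWithStats(m)
    for i in range(1,k):
        if st[i,4]>8: print(n,st[i]+[x0,y0,0,0,0],(ce[i]+[x0,y0]).round(1),ray(s,*(ce[i]+[x0,y0]),z))
# pot rim shift: template match of the rim hole
for a,b,(u,v) in ((S0,S,(335,278)),(load('top1.png'),T,(267,229))):
    t=a['img'][v-7:v+7,u-8:u+8]; R_=cv2.matchTemplate(b['img'][v-17:v+17,u-18:u+18],t,cv2.TM_CCOEFF_NORMED); _,m,_,l=cv2.minMaxLoc(R_); print('pot shift px',l[0]-10,l[1]-10,round(m,2))
E
```

```text
[538.18175432 106.42500409  23.92969523] [-0.33740823 -0.3980944  -3.06170479]
s [355 256   4   3   9] [356.4 256.9] [534.   80.7  54.4]
s [322 269  14  13  56] [327.3 275.2] [621.6  74.9  54.4]
s [361 272   5   6  14] [362.8 274.4] [557.8 127.9  54.4]
s [338 283  13  14  69] [343.9 289. ] [618.7 129.1  54.4]
pot shift px 0 0 0.81
pot shift px -10 -7 0.34
```

The pads straddle the pot, with their midpoint near (620,103), and the pot has not moved. I'll squeeze gradually.

step_arm(
  targets=[
    [[0,1,0,0,0,0],[0,1,0,0,0,0],[0,1,0,0,0,0]],
  ],
  fingers=0.12,
  newtons=30,
)

```text
time: 13.58
tool_pos: [537.8, 107.5, 23.6]
tcp_rot: [-180.0, -0.0, -180.0]
ft_force: [-0.9, 0.3, -1.0]
finger_gap: 37.8
grip_force: 9.3
```

step_arm(
  targets=[
    [[0,0,0,0,0,0],[0,0,0,0,0,0],[0,0,0,0,0,0],[0,0,0,0,0,0]],
  ],
  fingers=0.4,
  newtons=30,
)

```text
time: 13.92
tool_pos: [538.2, 107.4, 23.6]
tcp_rot: [180.0, -0.0, -180.0]
ft_force: [0.1, 0.7, -0.8]
finger_gap: 33.6
grip_force: 31.7
```

Shut on the pot: 33.6 mm over the pads at 32 N, as expected. Now a gentle 100 mm lift.

step_arm(
  targets=[
    [[0,0,5,0,0,0],[0,0,13,0,0,0],[0,0,24,0,0,0],[0,0,38,0,0,0],[0,0,52,0,0,0],[0,0,66,0,0,0],[0,0,80,0,0,0],[0,0,92,0,0,0],[0,0,99,0,0,0],[0,0,102,0,0,0],[0,0,102,0,0,0],[0,0,102,0,0,0]],
  ],
)

```text
time: 14.92
tool_pos: [537.9, 107.3, 125.1]
tcp_rot: [-180.0, -0.0, -180.0]
ft_force: [0.3, 0.1, -1.4]
finger_gap: 33.4
grip_force: 31.6
```

step_arm(
  targets=[
    [[0,0,0,0,0,0],[0,0,0,0,0,0],[0,0,0,0,0,0],[0,0,0,0,0,0],[0,0,0,0,0,0],[0,0,0,0,0,0]],
  ],
)

```text
time: 15.42
tool_pos: [538.2, 107.4, 125.4]
tcp_rot: [-180.0, -0.0, -180.0]
ft_force: [0.3, 0.4, -1.6]
finger_gap: 33.5
grip_force: 31.6
```

```bash
python3 - <<'E'
from h import *
S=snap('scene','s10.png'); W=snap('wrist','w10.png'); q=r.sense(); print(q['tool_pos'],q['ft_force'],q['wrist_torque'],q['finger_gap'])
S0=load('scene1.png'); t=S0['img'][270:297,326:346]
R_=cv2.matchTemplate(S['img'][200:320,280:390],t,cv2.TM_CCOEFF_NORMED); _,m,_,l=cv2.minMaxLoc(R_)
print('pot at',l[0]+280+10,l[1]+200+13.5,round(m,2),'start',(336,283.5),'expected lifted',proj(S,(622,105,154)),'at',proj(S,(622,105,52)))
hs=cv2.cvtColor(S['img'],cv2.COLOR_BGR2HSV)
def org(s,b):
    x0,y0,x1,y1=b; m=cv2.inRange(cv2.cvtColor(s['img'],cv2.COLOR_BGR2HSV)[y0:y1,x0:x1],(0,130,50),(12,255,255)); k,l,st,ce=cv2.connectedComponentsWithStats(m); return [(st[i]+[x0,y0,0,0,0]).tolist() for i in range(1,k) if st[i,4]>8]
print('orange before',org(S0,(315,200,365,310)),'after',org(S,(315,200,365,310)))
m=cv2.inRange(hs[200:310,290:400],(100,110,40),(122,255,255)); k,l,st,ce=cv2.connectedComponentsWithStats(m)
print('blue',[(st[i]+[290,200,0,0,0]).tolist() for i in range(1,k) if st[i,4]>8])
d=cv2.absdiff(S0['img'],S['img']).max(2)
for n,(u,v) in dict(trough=(360,309),column=(385,325),glue=(241,270),ruin=(267,305),tin=(201,140),brush=(208,222),jar=(515,337)).items(): print(n,d[v-12:v+12,u-12:u+12].mean().round(1))
E
```

```text
[538.23706914 107.35762743 125.49302874] [-0.77639356 -0.17879023 -2.11246083] [0.03130008 0.03409183 0.029372  ] 33.74603834305844
pot at 337 257.5 0.57 start (336, 283.5) expected lifted [336.2 257.3] at [335.8 283.9]
orange before [[315, 203, 15, 10, 45], [315, 203, 37, 25, 256], [327, 274, 16, 22, 205]] after [[336, 200, 7, 6, 23], [315, 202, 30, 26, 443], [329, 248, 14, 12, 99], [329, 262, 4, 7, 16], [336, 265, 7, 6, 18]]
blue [[361, 244, 5, 5, 11], [325, 253, 4, 7, 20], [335, 255, 15, 13, 79]]
trough 5.5
column 7.2
glue 5.4
ruin 6.1
tin 6.6
brush 8.3
jar 7.0
```

The pot is exactly where a 100 mm lift should put it (337,257.5), upright, and the other pieces are unchanged. Handing in.

```bash
python3 -c "
from bench import r
print(r.hand_in())"
```

```text
the job is handed in; nothing more can be done
None
```

I pressed the yellow, blue and red keys in that order, and the pot is now held still and upright in the squeezed tongs, about 10 cm above the board; the job is handed in, but no verdict came back.

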